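# Lift the coil module onto the display plinth

### The job

Slide the flat lifter's blade under the module that carries the round, lying coil, lift it clear of the table on the blade and set it down gently on all four feet in the middle of the grey display plinth, square with it (either way round). Then draw the lifter out and lay it flat on the table. Do not touch the coil module with the gripper or tip it, and leave the look-alike module with the upright square frame where it stands.

Things in the scene. Friction and masses are not known exactly. Their poses are not given: they have to be found in the camera images.
- lifter: Flat lifter, 250 g: level steel blade 50 mm wide (y), 3 mm thick, with an upright black grip at its rear. Origin under the blade, at the middle of its free part (x = -45 to +45 mm, tip at +45); x to the tip (away from the robot within 15 deg at the start), z up. Grip 24 x 24 mm, centred at x = -75, y = 0, 36 to 102 mm up; hold it at about 70 mm, with 60 N or more. Blade's rear edge x = -87.
- coil_module: Module to move, 105 to 210 g: clear plate 80 (x) by 100 mm (y), 4 mm thick, on four black feet 18 mm high, 12 mm across, at x = +-32, y = +-42 mm: the gap below is open along x, 72 mm wide. A green round coil, 36 mm across, lies on it along y; 60 mm high in all, balanced at its middle. Origin at foot level under the plate's middle; -x side faces the robot within 12 deg, z up.
- frame_module: Look-alike to leave alone: the same plate and feet, but with an upright green square frame 76 mm wide across y instead of the coil; 98 mm high in all. Origin at foot level under the plate's middle, z up. It stands left or right of the coil module, at least 150 mm away, centre to centre.
- plinth: Grey display plinth, fixed: a flat block 110 (x) by 140 mm (y), 15 mm high, with a plain level top. Origin at the centre of its underside, on the table; x points away from the robot within 15 deg, z up. It is on the left and the lifter on the right, or the other way round. The table in front of it, towards the robot, is free for 130 mm.
Mind the look-alikes: they are no part of the job. What is shaped like the lifter but blue is not meant.

How it is judged (in metres and radians):
On the way:
1. the coil module is lifted at least 40 mm above the table, resting on the lifter's blade (height (world z) of coil_module above 0.04 m and contact force between lifter and coil_module above 0.4 N and contact force between coil_module and plinth below 0.05 N and horizontal distance between coil_module and lifter below 0.05 m and angle between coil_module's own z axis and vertical below 0.25 rad), for 0.2 s.
At the end, for the whole second after the job is handed in: Coil module at rest on its four feet on the plinth, within 20 mm of its middle and square within 11 degrees (either way round); lifter flat and at rest on the table, off the plinth, clear of the module; frame module within 20 mm of its start (horizontal distance between coil_module and plinth below 0.02 m and z of coil_module in the frame of plinth between 0.012 and 0.019 m and angle between coil_module's own z axis and vertical below 0.06 rad and angle between the x axis of coil_module and the x axis of plinth, either way round below 0.2 rad and linear speed of each of coil_module, lifter below 0.02 m/s and contact force between coil_module and plinth above 0.4 N and contact force between lifter and coil_module below 0.05 N and height (world z) of lifter below 0.008 m and angle between lifter's own z axis and vertical below 0.08 rad and distance of frame_module from where it was at the start of the episode below 0.02 m); the robot touches nothing.
It fails at once if the gripper or arm touches the coil module (contact force between any of the fingers, the arm and coil_module above 0.5 N).
It fails at once if the coil module is tipped by more than 25 degrees (angle between coil_module's own z axis and vertical above 0.44 rad).
It fails at once if the coil module is banged down on the plinth (over 40 N) (contact force between coil_module and plinth above 40 N).
It fails at once if the frame module is moved by more than 20 mm (distance of frame_module from where it was at the start of the episode above 0.02 m).
It also fails if it takes over 58 s, if anything falls off the work surface, if the arm or the gripper's body presses on something with over 40 N, if the wrist force passes 120 N, or if a joint passes its speed limit or range.

### The arm

A 6-joint arm with a two-finger parallel gripper is mounted at the origin on the work surface. World frame = base frame: x ahead of the robot, y to its left, z up, the work surface at z = 0. Lengths are in mm, angles in rad, forces in N, time in s.
With the tool pointing down it reaches from about 350 to 875 mm from the base axis. Payload 4.2 kg.
Tool frame: the origin (TCP) lies between the finger pads; the fingertips stand 25 mm ahead of it and the grasp point (between the pads) lies 6 mm ahead of it; z points along the fingers, y is the line along which they close (so a half turn about z gives the same grasp; the last joint's range is limited). The gripper opens to 85 mm and grips with 20 to 120 N. Pads are 22 mm wide; open, the fingers measure 114 mm over their backs; the gripper's body (76 mm by 85 mm) begins 54 mm behind the grasp point. The pads swing forward as they close: fully open they stand 13 mm farther back than shut.
Start: joints at [1.608, 0.385, 0.008, 0, -1.194, -0.259], TCP at [137.46, 609.675, 256.312] pointing down, gripper open.
Joint ranges: [-3.14, 3.14], [-1.21, 2.06], [-1.07, 1.41], [-3.16, 2.05], [-2.99, -0.16], [-3.1, 3.1]. Speed limits (rad/s): [2.79, 2.79, 3.14, 3.14, 3.14, 3.14].

### API

Orientations are given as a unit quaternion [x, y, z, w].
In Python, from bench import read_state, get_image, job_done gives the robot as it stands.
- The arm moves only by the tool play_rows, never from a script. Its argument "series" is a list of rows, each a list of 6 numbers: the shift along the world's x, y, z in mm, then the turn, a rotation vector about the world's x, y, z in units of 6 degrees (1.0 is 6 degrees). A call has 1 to 20 rows; each row shifts and turns the commanded pose from where the row before left it; what a row does not reach is not made up. A row lasts 1/12 s, in which the tool goes at most 41.7 mm and 7.16 degrees, less where a joint would pass 70% of its speed; a pose out of reach is approached as far as the arm can. A call is refused whole if a number of a shift passes 41.7 or a number of a turn 1, either way. A call with a gripper value outside its range is refused whole. "gripper" is the opening, from 0 (shut) to 1 (fully open), set as the call begins (left out, the last holds). The fingers move at their own pace and stop on an object; the grip force is fixed at half the most. Time passes only in rows, so rows that do not move let the fingers close. It gives the time, the measured TCP pose, the force, the opening and the grip force at its end, in the units of the state.
- read_state(): the state, without advancing time (a new reading comes with each control period).
- get_image(name): name is "scene" or "top" or "wrist"; returns a dict with "image" (384x512x3 uint8, red, green, blue), "fx", "fy", "cx", "cy" (pixels), "dist_coeffs" ([k1, k2, p1, p2, k3] as OpenCV has them; the pictures are not rectified), "eye" and "rotation" of the camera in the world. Camera axes: x right, y down, z forward; pixel columns grow to the right and rows downward; lengths in mm; the calibration is good to about 2 mm. A picture is of the moment at which its call begins. There is no depth.
- job_done(): hands the job in; it is judged then, once.
The state is a dict: "clock": time; "joints": joint angles; "joint_vel": joint speeds; "joint_efforts": joint torques, N m; "position": TCP position; "ee_rot": TCP orientation; "contact_force": force on the tool from outside, world axes, zero at the start; "wrist_torque": the same for the moment, N m; "gripper_width": finger opening in mm; "grasp_force": force on a finger pad.
Only numpy, scipy, OpenCV 4.12 (cv2) and the standard library are available. Lean on these libraries where they do the work, as an engineer would, in place of code of your own. Each camera call takes 0.05 s, during which the arm holds its last target. There are 200 camera calls.

## Working session

There is one attempt and no reset: what is moved stays moved. The work goes in short steps, Python scripts to look and compute and a tool call to move; the robot and the scene stay as the last step left them, time stands still between calls to the robot, and variables do not carry over. Pictures are saved under pics/ and viewed, at most 12 in all, crops included, and the job is handed in when it is done.

Besides the shell and the picture viewer there is one more tool, called after "Call:" as a command line: name --pt "numbers of a row" for each row, then --argument value for the rest. play_rows: Moves the arm, as the interface text tells. Its arguments: {"type":"object","properties":{"series":{"type":"array","items":{"type":"array","items":{"type":"number"}}},"gripper":{"type":"number"}},"required":["series"]}

```bash
mkdir -p pics; ls
python3 - <<'E'
from bench import *
import cv2,numpy as np
s=read_state();print(s)
ims=[]
for n in("scene","top"):
    d=get_image(n);cv2.imwrite(f"pics/{n}0.png",d["image"][:,:,::-1])
    print(n,{k:np.round(v,4).tolist() for k,v in d.items() if k!="image"})
E
```

```text
pics
{'clock': 0.0, 'joints': array([ 1.60756886e+00,  3.85554943e-01,  6.63541373e-03, -5.09650138e-04,
       -1.19400872e+00, -2.58606215e-01]), 'joint_vel': array([-0.00046536, -0.00059229, -0.00072213, -0.00121298,  0.00070075,
       -0.00120704]), 'joint_efforts': array([-2.86503300e-04, -3.92293489e+01,  1.88398451e+01,  4.18627247e+00,
       -4.60710391e-03,  2.84233197e-07]), 'position': array([137.36779074, 609.17397683, 255.22467559]), 'ee_rot': array([ 9.93844028e-01, -1.10782922e-01, -7.74113090e-05,  1.08921132e-03]), 'contact_force': array([ 0.89619169, -0.18294921,  0.0693701 ]), 'wrist_torque': array([0.04538633, 0.02921841, 0.00267773]), 'grasp_force': 0.0, 'gripper_width': 85.28971465828815}
scene {'fx': 382.0397, 'fy': 382.0397, 'cx': 252.2258, 'cy': 194.5037, 'dist_coeffs': [-0.0496, 0.0, 0.0, 0.0, 0.0], 'eye': [1042.007, 609.8997, 589.1418], 'rotation': [0.2457, 0.8504, -0.4456, -0.134]}
top {'fx': 352.2231, 'fy': 352.2231, 'cx': 252.1763, 'cy': 195.459, 'dist_coeffs': [-0.0236, 0.0, 0.0, 0.0, 0.0], 'eye': [478.593, -51.0755, 870.5415], 'rotation': [-0.7014, 0.7083, -0.0504, 0.062]}
```

View pics/scene0.png

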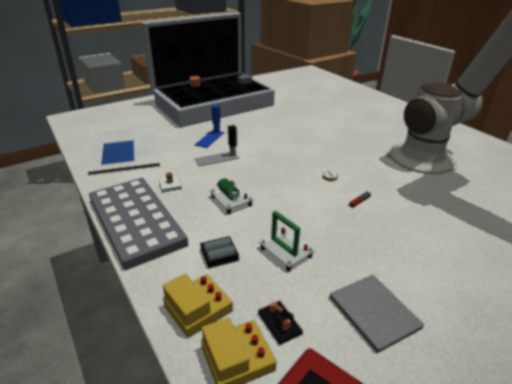

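View pics/top0.png

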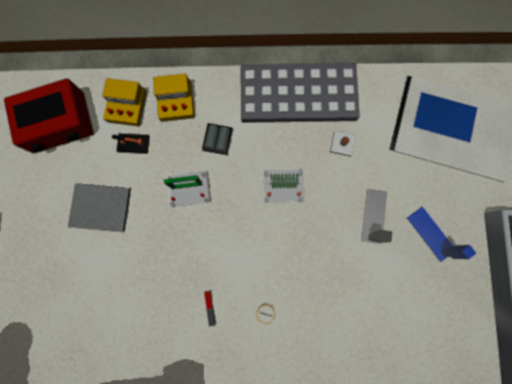

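The top view shows the plinth at (100,207), frame module at (187,189), coil module at (284,186), lifter at (374,215) and the blue decoy at (440,235). Next I enlarge the relevant crops.

```bash
cat > h.py <<'E'
import numpy as np,cv2
from scipy.spatial.transform import Rotation as R
from bench import *
def cam(d):
    K=np.array([[d["fx"],0,d["cx"]],[0,d["fy"],d["cy"]],[0,0,1]])
    return K,np.array(d["dist_coeffs"],float),np.array(d["eye"]),R.from_quat(d["rotation"]).as_matrix()
def cast(d,px,z):
    K,D,e,M=cam(d)
    u=cv2.undistortPoints(np.array(px,float).reshape(-1,1,2),K,D).reshape(-1,2)
    r=np.c_[u,np.ones(len(u))]@M.T
    return e+r*((z-e[2])/r[:,2])[:,None]
def proj(d,P):
    K,D,e,M=cam(d)
    return cv2.projectPoints(np.array(P,float).reshape(-1,1,3),cv2.Rodrigues(M.T)[0],-M.T@e,K,D)[0].reshape(-1,2)
E
python3 - <<'E'
from h import *
d=get_image("top");im=d["image"]
cv2.imwrite("pics/ct.png",cv2.resize(np.hstack([im[160:212,258:310],im[185:237,350:402]])[:,:,::-1],(800,400),interpolation=cv2.INTER_CUBIC))
hsv=cv2.cvtColor(im,cv2.COLOR_RGB2HSV)
for n,(x0,y0,x1,y1),z,t in(("plinth",(60,175,140,240),15,(40,135)),("blade",(350,180,385,232),3,(90,165))):
    sub=cv2.cvtColor(im,cv2.COLOR_RGB2GRAY)[y0:y1,x0:x1]
    m=((sub>t[0])&(sub<t[1])).astype(np.uint8)
    c=max(cv2.findContours(m,0,2)[0],key=cv2.contourArea).reshape(-1,2)+[x0,y0]
    w=cast(d,c,z)[:,:2].astype(np.float32)
    r=cv2.minAreaRect(w);print(n,r,cv2.boxPoints(r).round().tolist(),np.percentile(sub,[5,25,50,75]))
print(cast(d,[[284,186],[187,189]],22).round())
E
```

```text
plinth ((591.19775390625, 341.1730651855469), (147.31283569335938, 112.70759582519531), 84.55157470703125) [[528.0, 273.0], [640.0, 262.0], [654.0, 409.0], [542.0, 420.0]] [ 90.  93. 129. 164.]
blade ((590.140380859375, -322.04437255859375), (85.05401611328125, 130.7100372314453), 87.03307342529297) [[523.0, -361.0], [653.0, -368.0], [658.0, -283.0], [527.0, -276.0]] [103. 123. 153. 162.]
[[ 637. -116.   22.]
 [ 633.  122.   22.]]
```

View pics/ct.png

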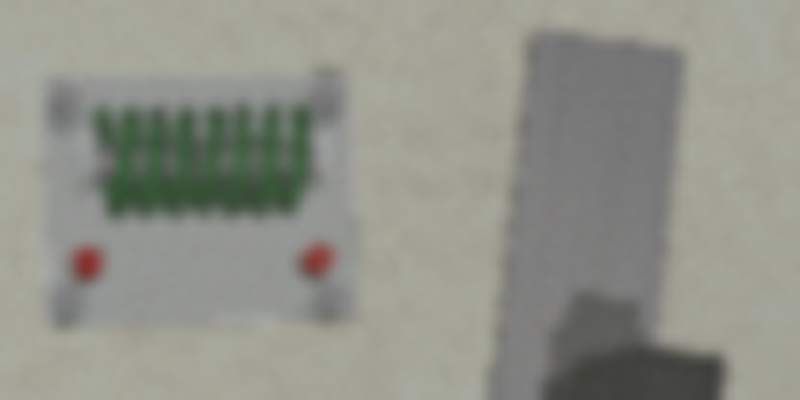

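```bash
cat >> h.py <<'E'
def rect(d,box,z,f,erode=0):
    x0,y0,x1,y1=box
    s=8;sub=cv2.resize(d["image"][y0:y1,x0:x1],None,fx=s,fy=s,interpolation=cv2.INTER_CUBIC)
    lab=cv2.GaussianBlur(cv2.cvtColor(sub,cv2.COLOR_RGB2LAB),(9,9),0)
    m=f(lab[:,:,0].astype(int),lab[:,:,1].astype(int),lab[:,:,2].astype(int)).astype(np.uint8)
    m=cv2.morphologyEx(cv2.morphologyEx(m,cv2.MORPH_CLOSE,np.ones((25,25))),cv2.MORPH_OPEN,np.ones((41,41)))
    c=max(cv2.findContours(m,0,2)[0],key=cv2.contourArea).reshape(-1,2)
    px=(c+.5)/s-.5+[x0,y0]
    w=cast(d,px,z)[:,:2].astype(np.float32);r=cv2.minAreaRect(w)
    return w,r,m,sub
E
python3 - <<'E'
from h import *
d=get_image("top");im=cv2.cvtColor(d["image"],cv2.COLOR_RGB2LAB)
for p in((284,196),(270,206),(375,200),(330,200),(100,207)):print(p,im[p[1],p[0]])
out=[]
for n,b,z,f in(("coil",(254,160,314,212),22,lambda L,a,b:b<134),
  ("frame",(157,160,217,212),22,lambda L,a,b:b<134),
  ("blade",(352,180,402,229),3,lambda L,a,b:(b<134)&(L>100)),
  ("plinth",(60,175,140,240),15,lambda L,a,b:(L<130))):
    w,r,m,sub=rect(d,b,z,f)
    print(n,np.round(r[0],1),np.round(r[1],1),round(r[2],1),cv2.boxPoints(r).round(1).tolist())
    cv2.drawContours(sub,cv2.findContours(m,0,2)[0],-1,(255,0,255),2);out.append(cv2.resize(sub,(400,300)))
cv2.imwrite("pics/seg.png",np.vstack([np.hstack(out[:2]),np.hstack(out[2:])])[:,:,::-1])
E
```

```text
(284, 196) [159 126 129]
(270, 206) [174 126 134]
(375, 200) [129 128 127]
(330, 200) [173 125 135]
(100, 207) [102 126 129]
coil [ 642.1 -109.2] [ 91.8 114.1] 0.0 [[596.2000122070312, -52.20000076293945], [596.2999877929688, -166.3000030517578], [688.0, -166.1999969482422], [688.0, -52.099998474121094]]
frame [633.8 120.7] [ 85.5 108.8] 7.2 [[584.5999755859375, 169.1999969482422], [598.2999877929688, 61.29999923706055], [683.0999755859375, 72.0999984741211], [669.4000244140625, 180.0]]
blade [ 581.5 -339.5] [ 61.2 102.4] 85.1 [[527.7999877929688, -365.6000061035156], [629.9000244140625, -374.29998779296875], [635.0999755859375, -313.29998779296875], [533.0, -304.6000061035156]]
plinth [591.6 340.7] [146.4 111.8] 84.3 [[528.7000122070312, 273.3999938964844], [640.0, 262.3999938964844], [654.4000244140625, 408.0], [543.2000122070312, 419.1000061035156]]
```

View pics/seg.png

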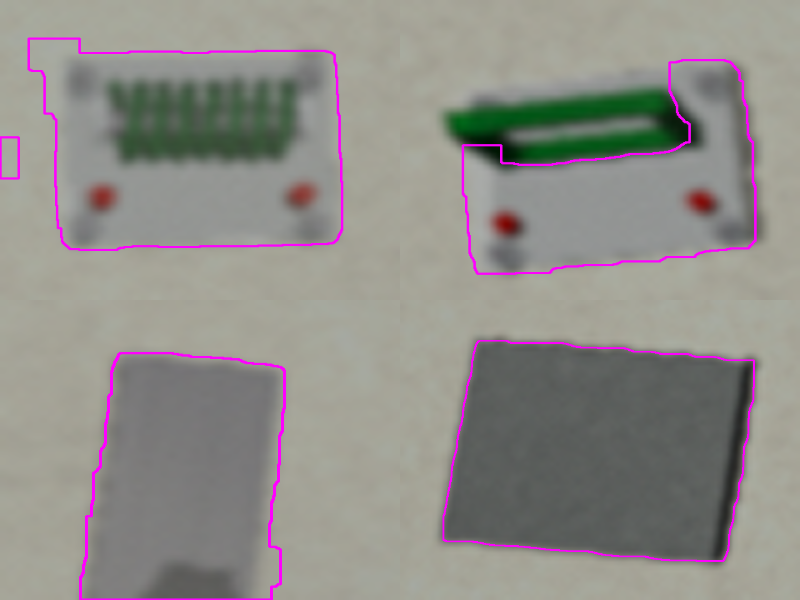

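Contours sit on the blade and plinth (the plinth's dark side face is included). I'll refine these with the wrist camera on the way.

Call:
play_rows --pt "28 -20 4 0 0 0" --pt "28 -20 4 0 0 0" --pt "28 -20 4 0 0 0" --pt "28 -20 4 0 0 0" --pt "28 -20 4 0 0 0" --pt "28 -20 4 0 0 0" --pt "28 -20 4 0 0 0" --pt "28 -20 4 0 0 0" --pt "28 -20 4 0 0 0" --pt "28 -20 4 0 0 0" --pt "28 -20 4 0 0 0" --pt "28 -20 4 0 0 0" --pt "14 -20 4 0 0 0" --pt "0 0 0 0 0 0" --pt "0 0 0 0 0 0" --gripper 1

```text
clock: 1.45
position: [488.1, 348.7, 308.2]
ee_rot: [0.994, -0.112, -0.0, -0.0]
contact_force: [-0.2, 0.8, 0.4]
gripper_width: 85.7
grasp_force: 0.0
```

```bash
cat > w.py <<'E'
from h import *
import sys,pickle
d=get_image("wrist");n=sys.argv[1];pickle.dump(d,open(n+".pkl","wb"))
cv2.imwrite(f"pics/{n}.png",d["image"][:,:,::-1]);print(d["eye"],d["fx"],cast(d,[[0,0],[511,0],[511,383],[0,383]],10).round().tolist(),read_state()["joints"].round(2))
E
python3 w.py w1
```

```text
[566.76929744 332.70578799 425.14781566] 336.61697871516867 [[727.0, 604.0, 10.0], [593.0, 17.0, 10.0], [-30.0, -4.0, 10.0], [174.0, 892.0, 10.0]] [ 0.89  0.31  0.03 -0.   -1.29  0.46]
```

Call:
play_rows --pt "0 -38 0 0 0 0" --pt "0 -38 0 0 0 0" --pt "0 -38 0 0 0 0" --pt "0 -38 0 0 0 0" --pt "0 -38 0 0 0 0" --pt "0 -38 0 0 0 0" --pt "0 -38 0 0 0 0" --pt "0 -38 0 0 0 0" --pt "0 -38 0 0 0 0" --pt "0 -38 0 0 0 0" --pt "0 -38 0 0 0 0" --pt "0 -38 0 0 0 0" --pt "0 0 0 0 0 0" --pt "0 0 0 0 0 0"

```text
clock: 2.67
position: [487.2, -106.9, 307.9]
ee_rot: [0.994, -0.112, -0.0, -0.0]
contact_force: [-0.8, 0.5, -0.6]
gripper_width: 85.3
grasp_force: 0.0
```

```bash
python3 w.py w2
```

```text
[ 565.85257785 -122.8255147   424.9105447 ] 336.61697871516867 [[726.0, 148.0, 10.0], [592.0, -439.0, 10.0], [-30.0, -460.0, 10.0], [173.0, 436.0, 10.0]] [ 0.11  0.13 -0.21 -0.   -1.23  1.24]
```

Call:
play_rows --pt "0 -36 0 0 0 0" --pt "0 -36 0 0 0 0" --pt "0 -36 0 0 0 0" --pt "0 -36 0 0 0 0" --pt "0 -36 0 0 0 0" --pt "0 -36 0 0 0 0" --pt "0 0 0 0 0 0" --pt "0 0 0 0 0 0"

```text
clock: 3.38
position: [488.1, -321.9, 307.4]
ee_rot: [0.994, -0.111, -0.001, -0.0]
contact_force: [-0.6, 0.8, -0.4]
gripper_width: 85.6
grasp_force: 0.0
```

```bash
python3 w.py w3; python3 -c "
import cv2,numpy as np
a=[cv2.resize(cv2.imread(f'pics/w{i}.png'),(400,300)) for i in (1,2,3)]
cv2.imwrite('pics/w123.png',np.vstack([np.hstack(a[:2]),np.hstack([a[2],a[2]*0])]))"
```

```text
[ 566.93169963 -337.75520322  424.29781585] 336.61697871516867 [[726.0, -66.0, 10.0], [593.0, -653.0, 10.0], [-28.0, -675.0, 10.0], [173.0, 221.0, 10.0]] [-0.3   0.28 -0.01 -0.   -1.28  1.66]
```

View pics/w123.png

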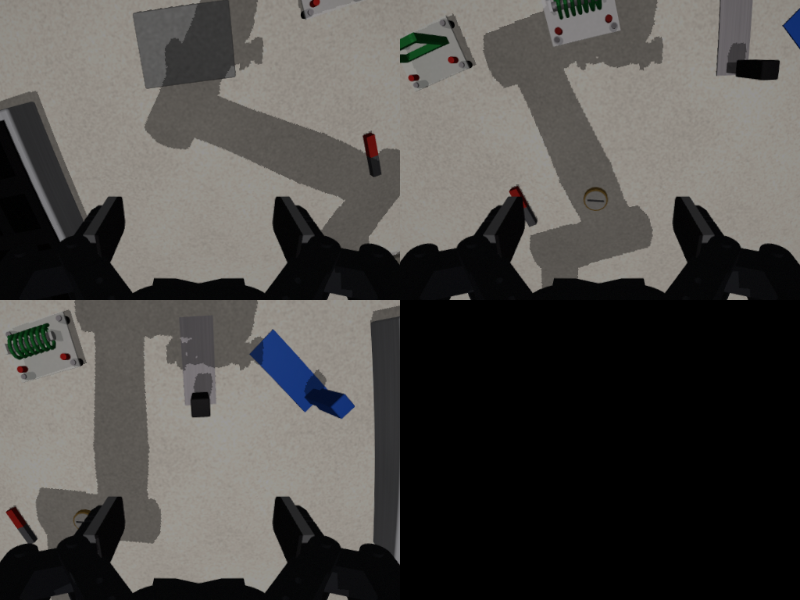

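The wrist views show the plinth (w1, panel (185,45)), coil module (w3, panel (40,45)) and lifter (w3, panel (197,60)) clearly. I enlarge these to read the corners.

Run:
```python
import cv2,numpy as np
o=[]
for n,(x,y,s) in(("w1",(162,-2,150)),("w2",(180,-40,0)),("w3",(215,10,0)),("w3",(0,5,0))):
    im=cv2.imread(f"pics/{n}.png");y=max(y,0);W,H=(160,120) if n!="w3" or x==0 else (80,130)
    if n=="w2":x,W,H=175,130,70
    if x==0:W,H=115,100
    k=min(400/W,300/H);c=cv2.resize(im[y:y+H,x:x+W],None,fx=k,fy=k,interpolation=cv2.INTER_CUBIC)
    for g in range(0,520,20):
        if x<=g<x+W:cv2.putText(c,str(g),(int((g-x+.5)*k),8),0,.3,(0,0,255));cv2.line(c,(int((g-x+.5)*k),8),(int((g-x+.5)*k),14),(0,0,255))
        if y<=g<y+H:cv2.putText(c,str(g),(0,int((g-y+.5)*k)),0,.3,(0,0,255));cv2.line(c,(20,int((g-y+.5)*k)),(26,int((g-y+.5)*k)),(0,0,255))
    b=np.zeros((300,400,3),np.uint8);c=c[:300,:400];b[:c.shape[0],:c.shape[1]]=c;o.append(np.clip(b*1.3,0,255).astype(np.uint8))
cv2.imwrite("pics/z.png",np.vstack([np.hstack(o[:2]),np.hstack(o[2:])]))
```

```text
(no output)
```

View pics/z.png

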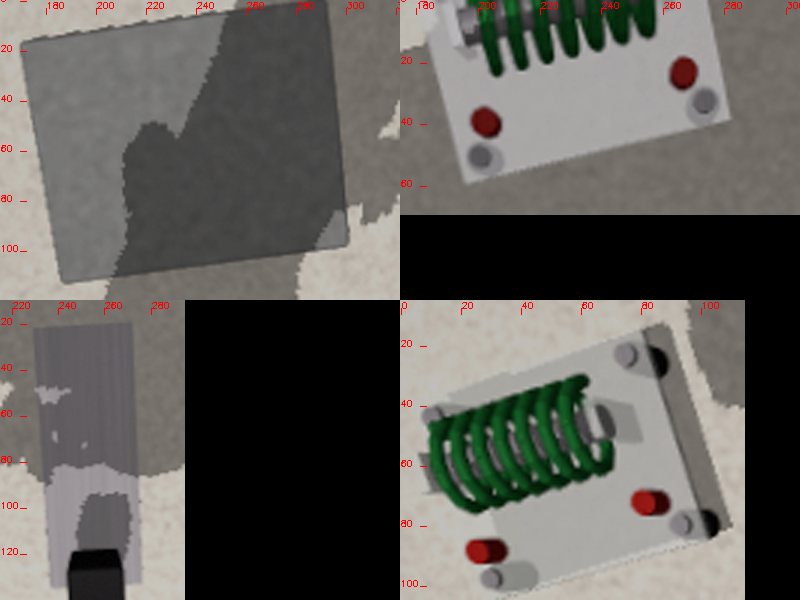

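Run:
```python
from h import *
import pickle
D={n:pickle.load(open(n+".pkl","rb")) for n in("w1","w2","w3")}
def show(n,p,z):
    w=cast(D[n],np.array(p)-.5,z)[:,:2];c=w.mean(0)
    l=[np.linalg.norm(w[i]-w[(i+1)%len(w)]) for i in range(len(w))]
    a=[np.degrees(np.arctan2(*(w[(i+1)%len(w)]-w[i])[::-1])) for i in range(len(w))]
    print(n,w.round(1).tolist(),c.round(1),np.round(l,1),np.round(a,1))
show("w1",[(170.8,16.4),(187.6,113.6),(301.2,98),(293.2,0)],15)
show("w3",[(229.7,21.7),(271.8,19.5),(276.5,132.6),(236.7,134.4)],3)
show("w3",[(75,23.3),(94,79.7),(30.3,97.7),(11,43.3)],22)
show("w2",[(201,50.7),(273.8,33.1)],22)
# red posts / edges in top
```

```text
w1 [[654.0, 409.9], [545.0, 420.9], [532.4, 284.4], [639.4, 272.7]] [592.7 347. ] [109.6 137.1 107.6 137.9] [174.2 -95.3  -6.2  83.9]
w3 [[634.5, -322.8], [626.0, -370.7], [496.4, -349.2], [505.2, -300.0]] [ 565.5 -335.7] [ 48.6 131.4  50.  131.3] [-100.   170.6   79.9  -10. ]
w3 [[672.7, -153.3], [608.4, -154.2], [608.7, -69.1], [673.5, -69.4]] [ 640.8 -111.5] [64.3 85.2 64.8 83.8] [-179.2   89.8   -0.3  -90.6]
w2 [[608.5, -70.1], [608.2, -153.8]] [ 608.3 -112. ] [83.7 83.7] [-90.2  89.8]
```

Sizes match (plinth about 109×137, blade 131×49, foot discs 64×84). That gives:
- **Lifter:** yaw −9.7°, grip at (512.6, −326.6)
- **Module:** (640.8, −111.5), yaw 0
- **Plinth:** (593, 347), yaw −5.5°

Now I grasp the lifter.

Call:
play_rows --pt "6 -1.2 -30 0 0 0.25" --pt "6 -1.2 -30 0 0 0.25" --pt "6 -1.2 -30 0 0 0" --pt "7 -1.2 -30 0 0 0" --pt "0 0 -30 0 0 0" --pt "0 0 -30 0 0 0" --pt "0 0 -25 0 0 0" --pt "0 0 -15 0 0 0" --pt "0 0 -11 0 0 0" --pt "0 0 0 0 0 0" --pt "0 0 0 0 0 0"

```text
clock: 4.35
position: [513.3, -326.0, 77.8]
ee_rot: [0.997, -0.083, 0.0, 0.0]
contact_force: [0.8, -1.4, 1.1]
gripper_width: 85.8
grasp_force: 0.0
```

Call:
play_rows --pt "0 0 0 0 0 0" --pt "0 0 0 0 0 0" --pt "0 0 0 0 0 0" --pt "0 0 0 0 0 0" --pt "0 0 0 0 0 0" --pt "0 0 0 0 0 0" --pt "0 0 0 0 0 0" --pt "0 0 0 0 0 0" --pt "0 0 0 0 0 0" --pt "0 0 0 0 0 0" --gripper 0

```text
clock: 5.18
position: [512.6, -327.5, 77.9]
ee_rot: [0.996, -0.085, 0.0, 0.0]
contact_force: [-1.1, -0.6, 5.1]
gripper_width: 23.4
grasp_force: 62.5
```

Call:
play_rows --pt "0 0 8 0 0 0" --pt "0 0 16 0 0 0" --pt "0 0 16 0 0 0" --pt "-10 10 0 0 0 0.2" --pt "-10 26 0 0 0 0.25" --pt "-10 30 0 0 0 0.3" --pt "-10 30 0 0 0 0.3" --pt "-10 30 0 0 0 0.3" --pt "-12 30 0 0 0 0.28" --pt "0 30 0 0 0 0" --pt "0 20 0 0 0 0" --pt "0 10 0 0 0 0" --pt "0 0 0 0 0 0" --pt "0 0 0 0 0 0" --pt "0 0 0 0 0 0"

```text
clock: 6.43
position: [450.4, -111.6, 117.1]
ee_rot: [1.0, 0.0, -0.0, -0.0]
contact_force: [-0.3, -0.4, -2.3]
gripper_width: 23.7
grasp_force: 61.5
```

```bash
python3 w.py w4
python3 - <<'E'
from h import *
d=get_image("scene");w=cv2.imread("pics/w4.png")
P=proj(d,[[560,-110,20]])[0].astype(int);c=d["image"][P[1]-55:P[1]+55,P[0]-75:P[0]+75,::-1];print(P)
print(read_state()["position"],read_state()["ee_rot"])
cv2.imwrite("pics/v4.png",np.hstack([cv2.resize(w[:280,100:400],(400,373)),cv2.resize(c,(400,373),interpolation=cv2.INTER_CUBIC)]))
E
```

```text
[ 531.06090496 -109.47459324  234.01518435] 336.61697871516867 [[583.0, 52.0, 10.0], [583.0, -273.0, 10.0], [258.0, -358.0, 10.0], [257.0, 137.0, 10.0]] [ 0.11  0.28 -0.56 -0.   -0.73  1.46]
[257 186]
[ 450.34102329 -111.8892716   117.06830943] [ 9.99999945e-01 -1.37718357e-04 -3.01157627e-04 -9.91976467e-07]
```

View pics/v4.png

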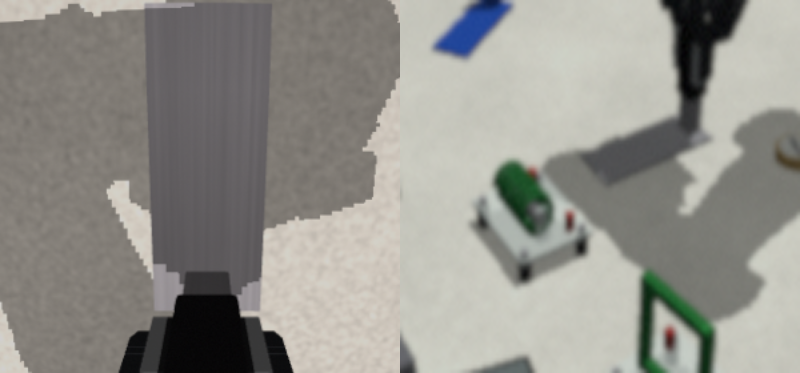

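The blade is level and runs straight ahead in the grip, with its tip at panel (146–271, 4) and the coil module ahead of it. I check its pose.

Run:
```python
from h import *
import pickle
d=pickle.load(open("w4.pkl","rb"))
p=np.array([(209.5,3),(303.3,2.2),(214.8,228.8),(294.3,231)])-.5
for z in(38,42,46):print(z,cast(d,p,z).round(1)[:,:2].tolist())
```

```text
38 [[569.8, -85.3], [570.2, -135.1], [438.9, -83.8], [437.4, -134.8]]
42 [[569.0, -85.8], [569.4, -134.6], [440.8, -84.3], [439.3, -134.2]]
46 [[568.2, -86.3], [568.6, -134.0], [442.7, -84.8], [441.2, -133.7]]
```

Call:
play_rows --pt "0 0 -10 0 0 0" --pt "0 -1 -12 0 0 0" --pt "0 0 -11 0 0 0" --pt "0 0 0 0 0 0" --pt "8 0 0 0 0 0" --pt "12 0 0 0 0 0" --pt "12 0 0 0 0 0" --pt "12 0 0 0 0 0" --pt "12 0 0 0 0 0" --pt "12 0 0 0 0 0" --pt "12 0 0 0 0 0" --pt "12 0 0 0 0 0" --pt "10 0 0 0 0 0" --pt "8 0 0 0 0 0" --pt "6 0 0 0 0 0" --pt "0 0 0 0 0 0" --pt "0 0 0 0 0 0"

```text
clock: 7.95
position: [566.3, -112.2, 84.2]
ee_rot: [1.0, 0.0, -0.0, -0.0]
contact_force: [0.3, -0.4, -2.4]
gripper_width: 23.4
grasp_force: 61.5
```

```bash
python3 w.py w5
python3 - <<'E'
from h import *
d=get_image("scene");w=cv2.imread("pics/w5.png")
P=proj(d,[[620,-110,20]])[0].astype(int);c=d["image"][P[1]-40:P[1]+40,P[0]-50:P[0]+50,::-1]
cv2.imwrite("pics/v5.png",np.hstack([cv2.resize(w[:280,100:400],(400,373)),cv2.resize(c,(400,373),interpolation=cv2.INTER_CUBIC)]))
E
```

```text
[ 646.98890061 -110.07056988  201.14472207] 336.61697871516867 [[691.0, 28.0, 10.0], [691.0, -249.0, 10.0], [414.0, -323.0, 10.0], [413.0, 100.0, 10.0]] [ 0.08  0.48 -0.32 -0.   -0.77  1.49]
```

View pics/v5.png

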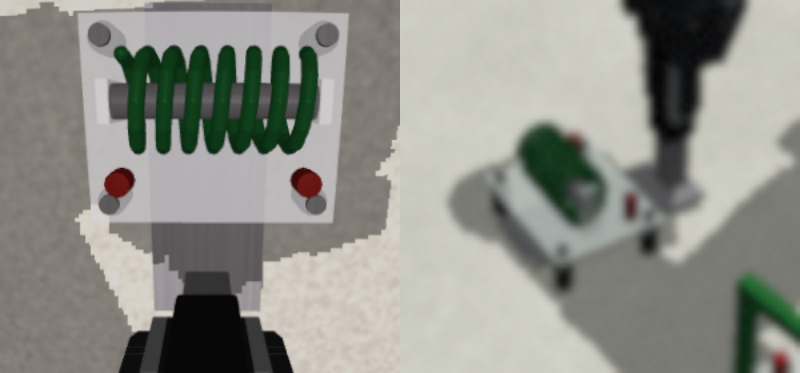

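Call:
play_rows --pt "0 0 2 0 0 0" --pt "0 0 2 0 0 0" --pt "0 0 2 0 0 0" --pt "0 0 2 0 0 0" --pt "0 0 2 0 0 0" --pt "0 0 2 0 0 0" --pt "0 0 4 0 0 0" --pt "0 0 6 0 0 0" --pt "0 0 8 0 0 0" --pt "0 0 10 0 0 0" --pt "0 0 10 0 0 0" --pt "0 0 10 0 0 0" --pt "0 0 8 0 0 0" --pt "0 0 6 0 0 0" --pt "0 0 4 0 0 0" --pt "0 0 2 0 0 0" --pt "0 0 0 0 0 0" --pt "0 0 0 0 0 0" --pt "0 0 0 0 0 0"

```text
clock: 9.63
position: [566.1, -112.1, 163.7]
ee_rot: [1.0, 0.001, -0.001, -0.0]
contact_force: [-0.2, -0.4, -4.3]
gripper_width: 23.0
grasp_force: 61.4
```

```bash
python3 w.py w6
python3 - <<'E'
from h import *
import pickle
for n,z in(("w5",22),("w6",):=0) if 0 else (("w5",22),):
    d=pickle.load(open(n+".pkl","rb"))
    p=np.array([(99,35),(326,35),(316,204),(109,204)])/1.3333+[99.5,-.5]
    w=cast(d,p,z)[:,:2];print(w.round(1).tolist(),w.mean(0))
E
```

```text
[ 646.87495809 -109.98516026  280.58296421] 336.61697871516867 [[709.0, 86.0, 10.0], [709.0, -307.0, 10.0], [316.0, -411.0, 10.0], [316.0, 188.0, 10.0]] [ 0.09  0.39 -0.24 -0.   -0.95  1.49]  File "<stdin>", line 3
    for n,z in(("w5",22),("w6",):=0) if 0 else (("w5",22),):
                         ^^^^^^^
SyntaxError: cannot use assignment expressions with tuple
```

```bash
cat >> h.py <<'E'
def reds(im):
    h=cv2.cvtColor(im,cv2.COLOR_RGB2HSV)
    m=(((h[:,:,0]<8)|(h[:,:,0]>172))&(h[:,:,1]>150)&(h[:,:,2]>40)).astype(np.uint8)
    _,_,s,c=cv2.connectedComponentsWithStats(m)
    return [(c[i].round(1).tolist(),int(s[i,4])) for i in range(1,len(s)) if s[i,4]>40]
E
python3 - <<'E'
from h import *
import pickle
for n in("w5","w6"):
    d=pickle.load(open(n+".pkl","rb"));print(n,reds(d["image"]))
    if n=="w5":
        p=np.array([(99,35),(326,35),(316,204),(109,204)])/1.3333+[99.5,-.5]
        w=cast(d,p,22)[:,:2];print(w.round(1).tolist(),w.mean(0))
E
```

```text
w5 [([189.0, 136.6], 345), ([329.5, 136.6], 352)]
[[672.0, -70.2], [672.1, -154.3], [608.0, -154.8], [607.9, -70.2]] [ 640.02000958 -112.3581721 ]
w6 [([5.6, 120.7], 142), ([192.0, 134.3], 306), ([326.2, 134.5], 318)]
```

The module sits level on the blade with no shift. Now the carry: up and back past the frame, across, then to the plinth.

Call:
play_rows --pt "-1.6 0 1 0 0 0" --pt "-3.2 0 2 0 0 0" --pt "-4.8 0 3 0 0 0" --pt "-6.4 0 4 0 0 0" --pt "-8 0 5 0 0 0" --pt "-9.6 0 6 0 0 0" --pt "-9.6 0 6 0 0 0" --pt "-9.6 0 6 0 0 0" --pt "-9.6 0 6 0 0 0" --pt "-9.6 0 6 0 0 0" --pt "-8 0 5 0 0 0" --pt "-6.4 0 4 0 0 0" --pt "-4.8 0 3 0 0 0" --pt "-3.2 0 2 0 0 0" --pt "-1.6 0 1 0 0 0" --pt "0 0 0 0 0 0"

```text
clock: 11.02
position: [470.4, -112.1, 224.5]
ee_rot: [1.0, 0.001, 0.0, -0.0]
contact_force: [1.1, -0.3, -4.1]
gripper_width: 23.4
grasp_force: 61.4
```

Call:
play_rows --pt "0 4 0 0 0 0" --pt "0 8 0 0 0 0" --pt "0 12 0 0 0 0" --pt "0 16 0 0 0 0" --pt "0 20 0 0 0 0" --pt "0 24 0 0 0 0" --pt "0 28 0 0 0 0" --pt "0 28 0 0 0 0" --pt "0 28 0 0 0 0" --pt "0 28 0 0 0 0" --pt "0 28 0 0 0 0" --pt "0 28 0 0 0 0" --pt "0 28 0 0 0 0" --pt "0 28 0 0 0 0" --pt "0 28 0 0 0 0" --pt "0 28 0 0 0 0" --pt "0 24 0 0 0 0" --pt "0 20 0 0 0 0" --pt "0 18 0 0 0 0" --pt "0 16 0 0 0 0"

```text
clock: 12.68
position: [470.1, 331.8, 223.7]
ee_rot: [1.0, 0.001, -0.0, 0.0]
contact_force: [-0.6, 0.1, -3.4]
gripper_width: 23.5
grasp_force: 61.4
```

Call:
play_rows --pt "1 12 0 0 0 -0.05" --pt "3 8 0 0 0 -0.09" --pt "5 4 0 0 0 -0.13" --pt "7 0 0 0 0 -0.13" --pt "9 0 0 0 0 -0.13" --pt "9 0 0 0 0 -0.13" --pt "7 0 0 0 0 -0.12" --pt "5 0 0 0 0 -0.1" --pt "2 0 0 0 0 -0.04" --pt "1 0 0 0 0 0" --pt "0 0 0 0 0 0" --pt "0 0 0 0 0 0" --pt "0 0 0 0 0 0"

```text
clock: 13.77
position: [519.2, 353.9, 224.4]
ee_rot: [0.999, -0.047, -0.0, -0.0]
contact_force: [-0.7, 0.3, -3.5]
gripper_width: 23.4
grasp_force: 61.4
```

```bash
python3 w.py w7
python3 - <<'E'
from h import *
import pickle
d=pickle.load(open("w7.pkl","rb"));print(reds(d["image"]))
t=get_image("scene");w=cv2.imread("pics/w7.png")
P=proj(t,[[590,347,60]])[0].astype(int);print(P);y0=min(max(P[1]-75,0),384-150);x0=min(max(P[0]-100,0),312)
c=t["image"][y0:y0+150,x0:x0+200,::-1]
cv2.imwrite("pics/v7.png",np.hstack([cv2.resize(w,(400,300)),cv2.resize(c,(400,300),interpolation=cv2.INTER_CUBIC)]))
s=read_state();print(s["position"],R.from_quat(s["ee_rot"]).as_matrix()[:,0],s["contact_force"])
E
```

```text
[599.43958662 348.28274128 341.41564787] 336.61697871516867 [[699.0, 580.0, 10.0], [653.0, 101.0, 10.0], [162.0, 20.0, 10.0], [231.0, 750.0, 10.0]] [ 0.86  0.41 -0.03 -0.   -1.13  0.62]
[([464.5, 49.1], 155), ([192.1, 134.1], 313), ([326.3, 134.5], 316), ([502.1, 261.6], 540)]
[382 290]
[519.17699657 353.98688482 224.4722743 ] [ 9.95523735e-01 -9.45118606e-02  4.57582099e-05] [ 0.15961648 -0.23136899 -4.19285866]
```

View pics/v7.png

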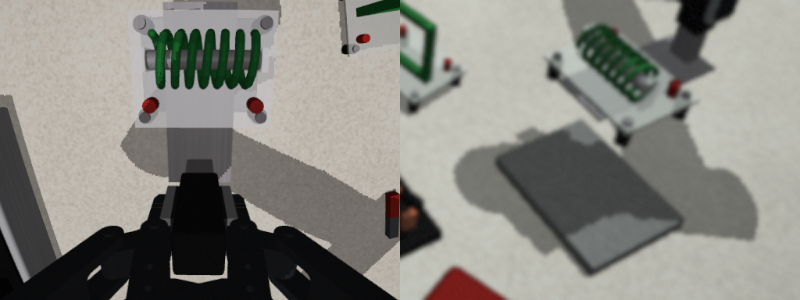

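Module is steady on the blade and lined up with the plinth. Lowering.

Call:
play_rows --pt "0 0 -2 0 0 0" --pt "0 0 -4 0 0 0" --pt "0 0 -6 0 0 0" --pt "0 0 -8 0 0 0" --pt "0 0 -10 0 0 0" --pt "0 0 -10 0 0 0" --pt "0 0 -10 0 0 0" --pt "0 0 -10 0 0 0" --pt "0 0 -10 0 0 0" --pt "0 0 -8 0 0 0" --pt "0 0 -8 0 0 0" --pt "0 0 -6 0 0 0" --pt "0 0 -6 0 0 0" --pt "0 0 -4 0 0 0" --pt "0 0 -2 0 0 0" --pt "0 0 -1 0 0 0" --pt "0 0 0 0 0 0" --pt "0 0 0 0 0 0"

```text
clock: 15.37
position: [519.7, 354.1, 119.7]
ee_rot: [0.999, -0.047, 0.0, -0.0]
contact_force: [-0.8, -0.2, -3.8]
gripper_width: 23.3
grasp_force: 61.4
```

```bash
python3 w.py w8
python3 - <<'E'
from h import *
import pickle
d=pickle.load(open("w8.pkl","rb"));print(reds(d["image"]));s=read_state();print(s["position"],s["contact_force"])
im=d["image"]
c=cv2.resize(im[0:225,100:400],(800,600),interpolation=cv2.INTER_CUBIC);cv2.imwrite("pics/v8.png",np.clip(c[:,:,::-1]*1.4,0,255))
E
```

```text
[599.87106314 348.37551549 236.80200853] 336.61697871516867 [[668.0, 507.0, 10.0], [637.0, 179.0, 10.0], [301.0, 124.0, 10.0], [348.0, 623.0, 10.0]] [ 0.86  0.51 -0.16  0.   -0.9   0.62]
[([192.0, 134.2], 312), ([326.3, 134.5], 317)]
[519.67145156 354.09568936 119.81515678] [-0.78416073 -1.29341179 -4.60204597][ WARN:0@0.200] global loadsave.cpp:1063 imwrite_ Unsupported depth image for selected encoder is fallbacked to CV_8U.
```

View pics/v8.png

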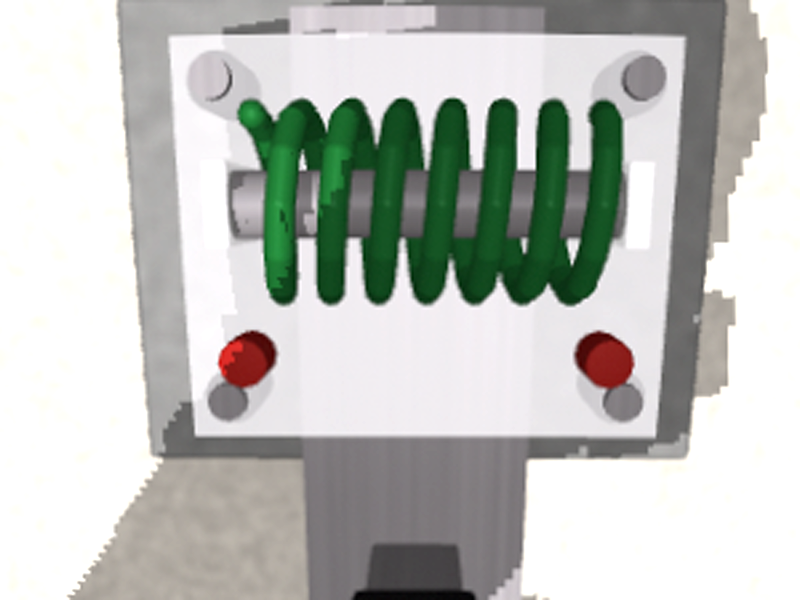

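The module hovers about 11 mm above the plinth, centred and square (panel: plate 168–686 within plinth 120–722). Setting it down slowly.

Call:
play_rows --pt "0 0 -2 0 0 0" --pt "0 0 -2 0 0 0" --pt "0 0 -2 0 0 0" --pt "0 0 -1 0 0 0" --pt "0 0 -1 0 0 0" --pt "0 0 -1 0 0 0" --pt "0 0 -1 0 0 0" --pt "0 0 -1 0 0 0" --pt "0 0 -1 0 0 0" --pt "0 0 -1 0 0 0" --pt "0 0 -1 0 0 0" --pt "0 0 -1 0 0 0" --pt "0 0 -1 0 0 0" --pt "0 0 -1 0 0 0" --pt "0 0 -1 0 0 0" --pt "0 0 0 0 0 0" --pt "0 0 0 0 0 0" --pt "0 0 0 0 0 0"

```text
clock: 16.92
position: [519.5, 353.9, 101.3]
ee_rot: [0.999, -0.047, 0.0, -0.0]
contact_force: [0.2, 0.3, -2.6]
gripper_width: 23.7
grasp_force: 61.5
```

```bash
python3 w.py w9
python3 - <<'E'
from h import *
import pickle
d=pickle.load(open("w9.pkl","rb"));print(reds(d["image"]));s=read_state();print(s["position"],s["contact_force"])
E
```

```text
[599.76533486 348.27053029 218.3672586 ] 336.61697871516867 [[662.0, 494.0, 10.0], [633.0, 193.0, 10.0], [325.0, 142.0, 10.0], [369.0, 601.0, 10.0]] [ 0.86  0.53 -0.17  0.   -0.87  0.62]
[([190.1, 136.3], 338), ([329.0, 136.5], 344)]
[519.49164426 353.88381089 101.36234047] [ 0.3451545  -0.26176845 -2.02626726]
```

Call:
play_rows --pt "-3 0.28 0 0 0 0" --pt "-5 0.47 0 0 0 0" --pt "-8 0.76 0 0 0 0" --pt "-10 0.95 0 0 0 0" --pt "-10 0.95 0 0 0 0" --pt "-10 0.95 0 0 0 0" --pt "-10 0.95 0 0 0 0" --pt "-10 0.95 0 0 0 0" --pt "-10 0.95 0 0 0 0" --pt "-10 0.95 0 0 0 0" --pt "-10 0.95 0 0 0 0" --pt "-10 0.95 0 0 0 0" --pt "-10 0.95 0 0 0 0" --pt "-8 0.76 0 0 0 0" --pt "-6 0.57 0 0 0 0" --pt "0 0 0 0 0 0" --pt "0 0 0 0 0 0"

```text
clock: 18.38
position: [389.3, 366.5, 101.5]
ee_rot: [0.999, -0.047, 0.0, -0.0]
contact_force: [0.1, 0.3, -3.2]
gripper_width: 23.1
grasp_force: 61.5
```

Call:
play_rows --pt "0 0 -4 0 0 0" --pt "0 0 -5 0 0 0" --pt "0 0 -4 0 0 0" --pt "0 0 -2 0 0 0" --pt "0 0 -2 0 0 0" --pt "0 0 -1 0 0 0" --pt "0 0 -1 0 0 0" --pt "0 0 -1 0 0 0" --pt "0 0 -1 0 0 0" --pt "0 0 -1 0 0 0" --pt "0 0 -0.5 0 0 0" --pt "0 0 -0.5 0 0 0" --pt "0 0 0 0 0 0" --pt "0 0 0 0 0 0" --pt "0 0 0 0 0 0"

```text
clock: 19.63
position: [389.5, 366.2, 78.4]
ee_rot: [0.999, -0.047, 0.0, -0.0]
contact_force: [-0.8, -0.0, -2.0]
gripper_width: 23.5
grasp_force: 61.5
```

Call:
play_rows --pt "0 0 -0.4 0 0 0" --pt "0 0 -0.4 0 0 0" --pt "0 0 0 0 0 0" --pt "0 0 0 0 0 0"

```text
clock: 19.97
position: [389.5, 366.3, 77.9]
ee_rot: [0.999, -0.047, 0.0, -0.0]
contact_force: [-0.6, -0.5, 1.9]
gripper_width: 23.6
grasp_force: 61.9
```

Run:
```python
from bench import *
import numpy as np
s=read_state();print(s["position"],s["contact_force"])
```

```text
[389.5048     366.28327706  77.89409645] [-0.63012802 -0.45118816  1.85679634]
```

Force reversed to +1.9 N, so the blade is on the table. I release and rise.

Call:
play_rows --pt "0 0 0 0 0 0" --pt "0 0 0 0 0 0" --pt "0 0 0 0 0 0" --pt "0 0 0 0 0 0" --pt "0 0 0 0 0 0" --pt "0 0 0 0 0 0" --pt "0 0 0 0 0 0" --pt "0 0 0 0 0 0" --pt "0 0 10 0 0 0" --pt "0 0 20 0 0 0" --pt "0 0 25 0 0 0" --pt "0 0 25 0 0 0" --pt "0 0 25 0 0 0" --pt "0 0 20 0 0 0" --pt "0 0 10 0 0 0" --pt "0 0 0 0 0 0" --pt "0 0 0 0 0 0" --pt "0 0 0 0 0 0" --gripper 1

```text
clock: 21.47
position: [388.9, 365.5, 211.1]
ee_rot: [0.999, -0.048, -0.001, 0.001]
contact_force: [-0.4, -0.7, -0.2]
gripper_width: 85.4
grasp_force: 0.0
```

```bash
python3 w.py w10
python3 - <<'E'
import cv2,numpy as np
from bench import *
w=cv2.imread("pics/w10.png");t=get_image("top")["image"][:,:,::-1][150:300,40:240]
cv2.imwrite("pics/v10.png",np.hstack([cv2.resize(w,(400,300)),cv2.resize(t,(400,300),interpolation=cv2.INTER_CUBIC)]))
E
```

```text
[469.34811561 360.05730254 327.97048326] 336.61697871516867 [[564.0, 581.0, 10.0], [520.0, 121.0, 10.0], [47.0, 44.0, 10.0], [116.0, 745.0, 10.0]] [ 1.06  0.27 -0.28 -0.   -1.02  0.42]
```

View pics/v10.png

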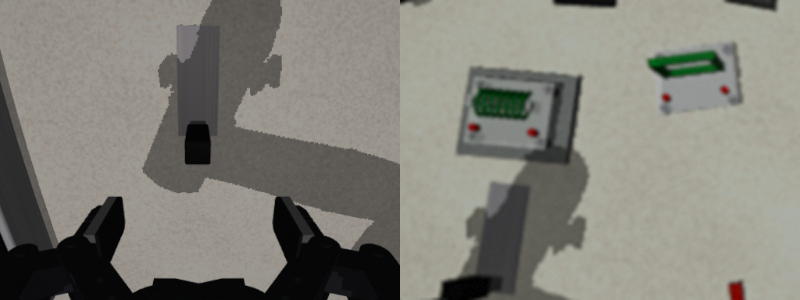

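The lifter lies flat on the table in front of the plinth (top crop (503,240)), and the module stands on the plinth (505,115). I check the placement with numbers.

Run:
```python
from h import *
d=get_image("top")
p=lambda q:np.array(q)/2-[200,0]+[40,150]-.25
for q,z in(([(474,77),(557,84),(548,153),(463,147)],37),([(471,67),(570,74),(561,162),(457,154)],15)):
    w=cast(d,p(q),z)[:,:2];print(w.round().tolist(),w.mean(0).round(1))
print(reds(d["image"]))
r=cast(d,[c for c,a in reds(d["image"]) ],44);print(r.round())
```

```text
[[635.0, 390.0], [625.0, 287.0], [542.0, 293.0], [550.0, 398.0]] [587.9 342. ]
[[652.0, 407.0], [642.0, 280.0], [532.0, 286.0], [543.0, 416.0]] [592.1 347.2]
[([43.3, 113.2], 2317), ([208.1, 299.9], 92)]
[[827. 487.  44.]
 [371.  64.  44.]]
```

```bash
python3 -c "
from bench import *
print(job_done())"
```

```text
the job is handed in; nothing more can be done
None
```

The coil module was lifted on the blade and set down on the plinth, measured square and about 6 mm off its middle. The lifter lies flat on the table, the frame module was not touched, and the job was handed in at about 21.6 s; no verdict came back.

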